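# Build up a pulley stack on its bearing stand

## Robot

A 6-joint arm with a two-finger parallel gripper is mounted at the origin on the work surface. World frame = base frame: x ahead of the robot, y to its left, z up, the work surface at z = 0. Lengths are in mm, angles in rad, forces in N, time in s.
With the tool pointing down it reaches from about 300 to 775 mm from the base axis. Payload 14.6 kg.
Tool frame: the origin (TCP) lies midway between the tips of the shut fingers; the grasp point (between the pads) lies 19 mm behind it; z points along the fingers, y is the line along which they close (so a half turn about z gives the same grasp; the last joint's range is limited). The gripper opens to 94 mm and grips with 3 to 60 N. Pads are 16 mm wide; open, the fingers measure 119 mm over their backs; the gripper's body (75 mm by 177 mm) begins 78 mm behind the grasp point.
Start: joints at [-1.19, 0.3, 1.521, -0, 1.321, -0.067], TCP at [238.133, -495.764, 205.446] pointing down, gripper open.
Joint ranges: [-3.03, 3.03], [-0.79, 2.21], [0.23, 2.52], [-1.04, 4.18], [0, 3.07], [-2.55, 2.55]. Speed limits (rad/s): [2.22, 2.22, 2.57, 3.14, 3.14, 3.14].

## Interface

Orientations are given as [roll, pitch, yaw] about the fixed x, y, z axes, in that order (R = Rz(yaw) Ry(pitch) Rx(roll)).
In Python, from cell import manip, camera gives the robot as it stands.
- The arm moves only by the tool move_arm, never from a script. Its arguments are lists of equal length, an entry for each row: "dp": the shift along the world's x, y, z in mm, a list of three; "rotation": the turn, a rotation vector about the world's x, y, z in rad, a list of three; "hand": the opening, from 0 (shut) to 1 (fully open). A call has 1 to 10 rows; each row shifts and turns the commanded pose from where the row before left it; what a row does not reach is not made up. A row lasts 1/8 s, in which the tool goes at most 62.5 mm and 10.7 degrees, less where a joint would pass 70% of its speed; a pose out of reach is approached as far as the arm can. A call with a gripper value outside its range is refused whole. The fingers move at their own pace and stop on an object; "newtons" is the grip in N (left out, the last holds). Time passes only in rows, so rows that do not move let the fingers close. It gives the time, the measured TCP pose, the force, the opening and the grip force at its end, in the units of the state.
- manip.read_state(): the state, without advancing time (a new reading comes with each control period).
- camera(name): name is "side" or "top" or "wrist"; returns a dict with "image" (420x560x3 uint8, red, green, blue), "fx", "fy", "cx", "cy" (pixels), "k1" (the pictures are not rectified: a ray, as slopes to the right and down, at radius r is drawn at 1 + k1 r^2 times it, then the intrinsics apply), "R" (3x3) and "t" (3): a world point X has camera coordinates R X + t; the wrist camera has in their place "mount" (4x4, takes a point from camera to tool coordinates, whose origin is the TCP and whose axes are the flange's). Camera axes: x right, y down, z forward; pixel columns grow to the right and rows downward; lengths in mm; the calibration is good to about 2 mm. A picture is of the moment at which its call begins: read the wrist's pose just before it. There is no depth.
- manip.sign_off(): hands the job in; it is judged then, once.
The state is a dict: "clock": time; "joints": joint angles; "qd": joint speeds; "effort": joint torques, N m; "eef_pos": TCP position; "eef_rot": TCP orientation; "wrist_force": force on the tool from outside, world axes, zero at the start; "moment": the same for the moment, N m; "finger_gap": finger opening in mm; "finger_force": force on a finger pad.
Only numpy, scipy, OpenCV 4.12 (cv2) and the standard library are available. Lean on these libraries where they do the work, as an engineer would, in place of code of your own. Each camera call takes 0.05 s, during which the arm holds its last target. There are 200 camera calls.

## Task

Build up the pulley on the grey bearing stand, one part at a time: first seat the aluminium hub face down on the stand's centring spigot, then the brass pulley on the hub's spigot, then the red end cap on the pulley's spigot, each fully home so that its flange lies flat on the face below. Lower each part gently into place rather than dropping it, and let go of all of them. Leave the other things on the bench standing where they are.

Things in the scene. Friction and masses are not known exactly. Their poses are not given: they have to be found in the camera images.
- seat (a point): Centre of the flat level seating face on top of the grey round bearing stand, fixed to the table: foot 88 mm across, seating face 86 mm across and 44 mm above the table. From its middle rises a steel centring spigot, 40 mm in diameter, 6 mm tall (its top is 6 mm above this point), with a 2.5 mm chamfer. z is up.
- hub_mid (a point): Aluminium hub, loose, standing face down, about 0.32 kg. Flange 84 mm across, 10 mm thick; on it a round boss (to grip) 44 mm across, from 10 to 50 mm above the lower face; on that a spigot 28 mm in diameter, 6 mm tall, 2.5 mm chamfer. A recess 42.5 mm wide, 8 mm deep in its lower face fits over the stand's spigot. Point on its axis 31 mm above the lower face; z is its axis, up.
- pulley_mid (a point): Brass pulley, loose, standing face down, about 0.45 kg. Flange 76 mm across, 12 mm thick, dark groove round its rim; on it a round boss (to grip) 36 mm across, from 12 to 52 mm above the lower face; on that a spigot 20 mm in diameter, 6 mm tall, 2.5 mm chamfer. A recess 30.5 mm wide, 8 mm deep in its lower face fits over the hub's spigot. Point on its axis 34 mm above the lower face; z is its axis, up.
- cap_mid (a point): Red plastic end cap, loose, standing face down, about 0.12 kg. Flange 60 mm across, 10 mm thick; on it a round boss (to grip) 30 mm across, from 10 to 44 mm above the lower face. A recess 22.5 mm wide, 8 mm deep in its lower face fits over the pulley's spigot. Point on its axis 30 mm above the lower face; z is its axis, up.
- weight: Bystander, loose: dark steel slotted-weight holder, round, 36 mm across, 74 mm tall. Origin at the centre of its underside, z up. It stands close beside one of the parts or the stand.
- vial: Bystander, loose: small amber jar with a black lid, 34 mm across, 80 mm tall. Origin at the centre of its underside, z up. It stands close beside one of the parts or the stand.
- terminal: Bystander, loose: small wooden block 32 x 32 x 50 mm with a black-topped brass binding post, 72 mm tall in all. Origin at the centre of its underside, z up. It stands close beside one of the parts or the stand.
- dowel: Bystander, loose: upright dark wooden dowel, 32 mm across, 95 mm tall. Origin at the centre of its underside, z up. It stands close beside one of the parts or the stand.
- bottle: Bystander, loose: white plastic bottle with a blue cap, 68 mm across, 200 mm tall. Origin at the centre of its underside, z up.
- beaker: Bystander, loose: aluminium beaker, open at the top, 72 mm across, 115 mm tall. Origin at the centre of its underside, z up.
- resistor: Bystander, loose: wooden resistance box, 60 x 90 mm (its x and y), 70 mm tall, with brass terminals up to 96 mm. Origin at the centre of its underside, z up.
- driver: Bystander, loose: screwdriver with a red handle lying on its side along its x, 170 mm long and under 30 mm high. Origin at the centre of its underside, z up.
Not all that is in view belongs to the job. Of the things shaped like the part that bears pulley_mid, the brass one is meant. Leave any purple look-alike of the part that bears cap_mid alone.

How it is judged (in metres and radians):
On the way, in this order (a step that is already met when the one before it is completed fails the run):
1. the hub is fully seated on the stand's spigot (z of hub_mid in the frame of seat between 0.029 and 0.033 m and horizontal distance between hub_mid and seat below 0.0035 m and angle between hub_mid's own z axis and vertical below 0.04 rad), for 0.2 s.
2. the pulley is fully seated on the hub's spigot, with the hub home on the stand (all of step 1 and z of pulley_mid in the frame of hub_mid between 0.051 and 0.055 m and horizontal distance between pulley_mid and hub_mid below 0.0035 m and angle between pulley_mid's own z axis and vertical below 0.04 rad), for 0.2 s.
3. the end cap is fully seated on the pulley's spigot, with the parts below home (all of step 2 and z of cap_mid in the frame of pulley_mid between 0.046 and 0.05 m and horizontal distance between cap_mid and pulley_mid below 0.0035 m and angle between cap_mid's own z axis and vertical below 0.04 rad), for 0.2 s.
At the end, for the whole second after the job is handed in: Hub on the stand, pulley on the hub and end cap on the pulley, each fully home (height within 2 mm of flush, centred within 3.5 mm, tilt under 0.04 rad), at rest (all of step 3 and linear speed of each of hub, pulley, cap below 0.02 m/s); the robot touches nothing.
It fails at once if a bystander is shifted by more than 25 mm or knocked over (distance of any of weight, vial, terminal, dowel, bottle, beaker, resistor, driver from where it was at the start of the episode above 0.025 m or angle between any of weight, vial, terminal, dowel, bottle, beaker, resistor's own z axis and vertical above 0.35 rad).
It fails at once if a part is rammed onto what it seats on (over 80 N) (contact force between hub and stand above 80 N or contact force between pulley and hub above 80 N or contact force between cap and pulley above 80 N).
It fails at once if a part is dropped onto its place: within 10 mm of home it moves faster than 0.35 m/s ((linear speed of hub above 0.35 m/s and z of hub_mid in the frame of seat below 0.041 m and horizontal distance between hub_mid and seat below 0.015 m) or (linear speed of pulley above 0.35 m/s and z of pulley_mid in the frame of hub_mid below 0.063 m and horizontal distance between pulley_mid and hub_mid below 0.015 m) or (linear speed of cap above 0.35 m/s and z of cap_mid in the frame of pulley_mid below 0.058 m and horizontal distance between cap_mid and pulley_mid below 0.015 m)).
It also fails if it takes over 72 s, if anything falls off the work surface, if the arm or the gripper's body presses on something with over 40 N, if the wrist force passes 120 N, or if a joint passes its speed limit or range.

## Working session

There is one attempt and no reset: what is moved stays moved. The work goes in short steps, Python scripts to look and compute and a tool call to move; the robot and the scene stay as the last step left them, time stands still between calls to the robot, and variables do not carry over. Pictures are saved under pics/ and viewed, at most 11 in all, crops included, and the job is handed in when it is done.

Besides the shell and the picture viewer there is one more tool, called after "Request:" as a command line: name --argument value ..., lists and objects as JSON in quotes. move_arm: Moves the arm, as the interface text tells. Its arguments: {"type":"object","properties":{"dp":{"type":"array","items":{"type":"array","items":{"type":"number"}}},"rotation":{"type":"array","items":{"type":"array","items":{"type":"number"}}},"hand":{"type":"array","items":{"type":"number"}},"newtons":{"type":"number"}},"required":["dp","rotation","hand"]}

```bash
ls; mkdir -p pics; python3 - <<'E'
from cell import manip, camera
import cv2, numpy as np, pickle
s=manip.read_state(); print(s)
d={}
for n in("top","side","wrist"):
    c=camera(n); d[n]=c
    cv2.imwrite(f"pics/{n}0.png",cv2.cvtColor(c["image"],cv2.COLOR_RGB2BGR))
    print(n,{k:np.round(v,4).tolist() if not np.isscalar(v) else v for k,v in c.items() if k!="image"})
pickle.dump((s,d),open("d0.pkl","wb"))
E
```

```text
pics
{'clock': 0.0, 'joints': array([-1.18959324e+00,  3.00462232e-01,  1.52158802e+00, -8.13655297e-06,
        1.32072890e+00, -6.66059087e-02]), 'qd': array([-2.58379533e-04, -1.67465348e-04,  6.42407406e-04, -1.54398863e-04,
       -2.36103595e-04,  5.83157255e-06]), 'effort': array([ 1.60380077e-04, -5.31801796e+01, -3.52737164e+01,  7.08625861e-02,
        2.43458507e-02, -9.96462586e-05]), 'eef_pos': array([ 238.03575937, -495.51768017,  204.88827073]), 'eef_rot': array([-3.14040826e+00, -7.11056513e-05,  4.47810972e-01]), 'wrist_force': array([ 0.69791   , -0.11661842, -1.39994997]), 'moment': array([ 0.03276979, -0.04853261, -0.00800841]), 'finger_force': 0.0, 'finger_gap': 94.32711742114148}
top {'fx': 530.545108589019, 'fy': 530.545108589019, 'cx': 273.95292457514046, 'cy': 204.49945138427097, 'k1': 0.00025266760980780705, 'R': [[-0.0138, -0.9998, 0.0137], [-0.9904, 0.0118, -0.1375], [0.1373, -0.0154, -0.9904]], 't': [25.4933, 557.2494, 1407.1407]}
side {'fx': 418.8240723973634, 'fy': 418.8240723973634, 'cx': 279.2011992945837, 'cy': 209.51561359883848, 'k1': -0.016445073078580605, 'R': [[-0.8978, -0.4403, -0.0108], [-0.2484, 0.5265, -0.8131], [0.3637, -0.7273, -0.5821]], 't': [528.9921, 185.6404, 731.8993]}
wrist {'fx': 348.49901016850316, 'fy': 348.49901016850316, 'cx': 279.3390414415234, 'cy': 215.7908234933839, 'k1': -0.0352734948010315, 'mount': [[0.0014, -0.9636, -0.2675, 77.9175], [1.0, 0.0016, -0.0004, 0.5281], [0.0008, -0.2675, 0.9636, -179.7822], [0.0, 0.0, 0.0, 1.0]]}
```

View pics/top0.png

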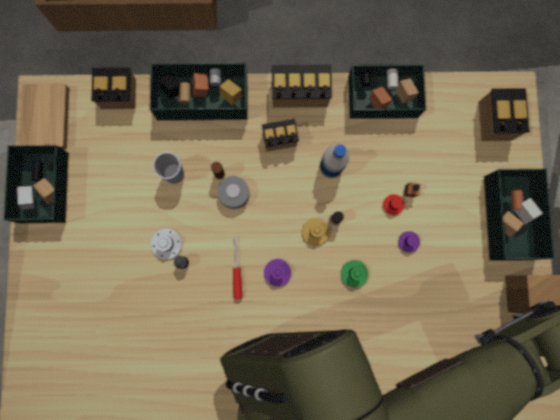

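View pics/side0.png

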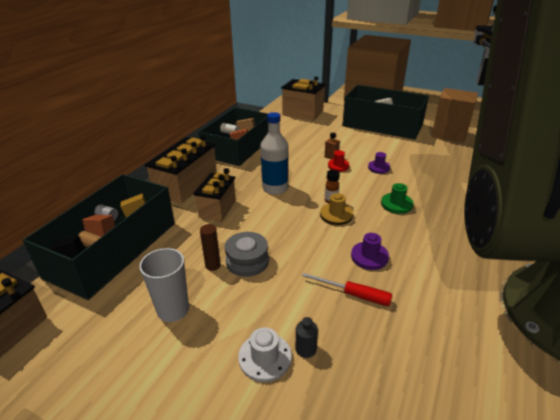

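The top view shows the aluminium hub at about (166,243) with the weight at (181,262). The stand is at (233,192) with the dowel at (218,170). The brass pulley is at (316,231) with the vial at (337,217), and the red cap is at (394,204) with the terminal at (412,190). The look-alikes are the purple pulley (277,272), the green pulley (354,273) and the purple cap (409,242). The driver's red handle (237,283) could also be taken for red. I choose the silver hub, the brass pulley and the red cap.

```bash
cat > h.py <<'E'
import numpy as np, cv2
from scipy.spatial.transform import Rotation as Ro
def pose(s):
    return Ro.from_euler('xyz',s['eef_rot']).as_matrix(), np.array(s['eef_pos'])
def extr(c,s=None):
    """camera->world rotation and camera centre"""
    if 'mount' in c:
        R,p=pose(s); M=np.array(c['mount']); return R@M[:3,:3], R@M[:3,3]+p
    R=np.array(c['R']); return R.T,-R.T@np.array(c['t'])
def K(c): return np.array([[c['fx'],0,c['cx']],[0,c['fy'],c['cy']],[0,0,1.]]), np.array([c['k1'],0,0,0.])
def cast(c,uv,z,s=None):
    A,o=extr(c,s); k,d=K(c)
    n=cv2.undistortPoints(np.array(uv,float).reshape(-1,1,2),k,d).reshape(-1,2)
    v=np.c_[n,np.ones(len(n))]@A.T
    return o+v*((z-o[2])/v[:,2])[:,None]
def proj(c,X,s=None):
    A,o=extr(c,s); k,d=K(c)
    return cv2.projectPoints((np.array(X,float).reshape(-1,3)-o)@A,np.zeros(3),np.zeros(3),k,d)[0].reshape(-1,2)
def circ(P):
    """least squares circle through xy points"""
    x,y=P[:,0],P[:,1]; m=P[:,:2].mean(0)
    a=np.linalg.lstsq(np.c_[2*(x-m[0]),2*(y-m[1]),np.ones(len(P))],(x-m[0])**2+(y-m[1])**2,rcond=None)[0]
    return a[:2]+m, np.sqrt(a[2]+a[0]**2+a[1]**2)
E
python3 - <<'E'
import pickle; from h import *
s,d=pickle.load(open("d0.pkl","rb"))
c=d['top']
for n,uv,z in [('hub',(166,243),15),('weight',(181,262),50),('stand',(233,192),47),('dowel',(218,170),50),('pulley',(316,231),30),('vial',(337,217),60),('purpL',(277,272),30),('green',(354,273),30),('cap',(394,204),20),('term',(412,190),40),('purpS',(409,242),20),('beaker',(169,168),60),('bottle',(335,162),100),('drv',(237,283),10),('drvtip',(237,240),10),('res',(280,135),50)]:
    print(n,cast(c,[uv],z).round(0)[0])
cv2.imwrite('pics/crop.png',cv2.resize(cv2.cvtColor(c['image'][140:300,140:440],cv2.COLOR_RGB2BGR),None,fx=2.6,fy=2.6,interpolation=cv2.INTER_CUBIC))
E
```

```text
hub [458. 315.  15.]
weight [405. 268.  50.]
stand [592. 129.  47.]
dowel [653. 170.  50.]
pulley [484. -95.  30.]
vial [ 519. -150.   60.]
purpL [375.  13.  30.]
green [ 370. -195.   30.]
cap [ 558. -314.   20.]
term [ 593. -361.   40.]
purpS [ 452. -351.   20.]
beaker [657. 301.  60.]
bottle [ 660. -143.  100.]
drv [347. 121.  10.]
drvtip [464. 121.  10.]
res [749.  -1.  50.]
```

View pics/crop.png

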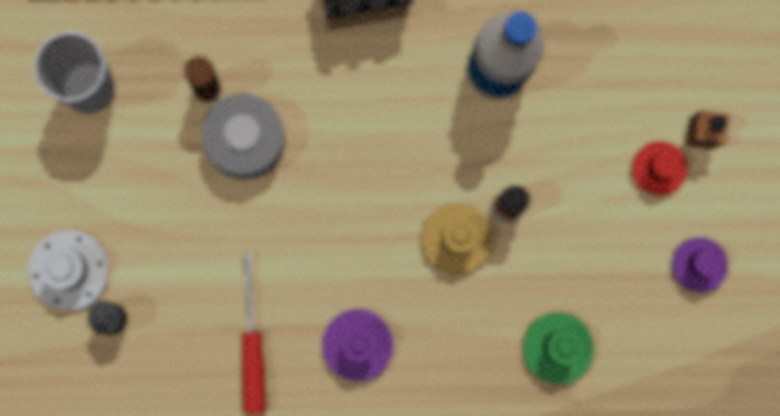

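Request:
move_arm --dp '[[25,45,0],[25,45,0],[25,45,0],[25,45,0],[25,45,0],[25,45,0],[25,45,0],[25,45,0],[25,45,0],[25,45,0]]' --rotation '[[0,0,0.02],[0,0,0.02],[0,0,0.02],[0,0,0.02],[0,0,0.02],[0,0,0.02],[0,0,0.02],[0,0,0.02],[0,0,0.02],[0,0,0.03]]' --hand '[1,1,1,1,1,1,1,1,1,1]'

```text
clock: 1.4
eef_pos: [488.7, -44.1, 205.4]
eef_rot: [3.142, 0.0, 0.659]
wrist_force: [-0.1, -0.6, -0.1]
finger_gap: 94.0
finger_force: 0.0
```

Request:
move_arm --dp '[[26,45,0],[26,45,0],[26,45,0],[26,40,0],[0,0,0],[0,0,0]]' --rotation '[[0,0,0],[0,0,0],[0,0,0],[0,0,0],[0,0,0],[0,0,0]]' --hand '[1,1,1,1,1,1]'

```text
clock: 2.15
eef_pos: [591.8, 128.8, 205.1]
eef_rot: [-3.141, 0.001, 0.658]
wrist_force: [-0.1, 0.3, 0.1]
finger_gap: 94.1
finger_force: 0.0
```

```bash
cat > look.py <<'E'
import sys,pickle
from cell import manip,camera
from h import *
s=manip.read_state(); c=camera('wrist'); n=sys.argv[1]
pickle.dump((s,c),open(n+'.pkl','wb'))
cv2.imwrite(f'pics/{n}.png',cv2.cvtColor(c['image'],cv2.COLOR_RGB2BGR))
print(s['clock'],s['eef_pos'],s['eef_rot'],s['finger_gap'],s['wrist_force'])
E
python3 look.py w_stand
```

```text
2.15 [591.78841682 128.83408499 205.0657234 ] [-3.14129831e+00  8.25890487e-04  6.57863530e-01] 94.11578839179876 [-0.06471264  0.34461687  0.11446888]
```

View pics/w_stand.png

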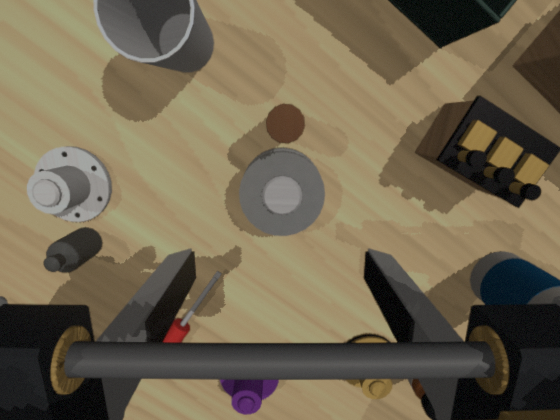

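The wrist view has the stand in the middle, with its steel spigot at (282,195) and the dowel at (286,123). The hub is at (70,185) with the weight at (73,250), and the brass pulley is at the bottom, at (375,375).

Request:
move_arm --dp '[[-27,37,0],[-27,37,0],[-27,37,0],[-27,37,0],[-26,38,0],[0,0,0],[0,0,0]]' --rotation '[[0,0,0],[0,0,0],[0,0,0],[0,0,0],[0,0,0],[0,0,0],[0,0,0]]' --hand '[1,1,1,1,1,1,1]'

```text
clock: 3.08
eef_pos: [458.5, 314.2, 205.7]
eef_rot: [3.141, -0.0, 0.657]
wrist_force: [0.3, -0.9, 0.0]
finger_gap: 93.9
finger_force: 0.0
```

```bash
python3 look.py w_hub; cat > rings.py <<'E'
import pickle
from h import *
def rings(name,px,z_list,rmax=70):
    """Hough-free: canny edges near px, cast on plane z, RANSAC-like circle per expected radius"""
    s,c=pickle.load(open(name+'.pkl','rb'))
    g=cv2.GaussianBlur(cv2.cvtColor(c['image'],cv2.COLOR_RGB2GRAY),(3,3),0)
    e=cv2.Canny(g,25,60); v,u=np.nonzero(e); m=np.hypot(u-px[0],v-px[1])<rmax
    uv=np.c_[u,v][m].astype(float); out=[]
    for z,r in z_list:
        P=cast(c,uv,z,s)[:,:2]; ctr=cast(c,[px],z,s)[0,:2]
        best=(0,None)
        gx=np.arange(-14,14.1,.7)
        for a in gx:
            for b in gx:
                n=(abs(np.hypot(*(P-ctr-[a,b]).T)-r)<.8).sum()
                if n>best[0]: best=(n,ctr+[a,b])
        C=best[1]
        for t in(1.6,1.2,1.2):
            C,rf=circ(P[abs(np.hypot(*(P-C).T)-r)<t])
        out.append((z,r,best[0],C.round(1),round(rf,2)))
    return out
E
python3 - <<'E'
from rings import *
for o in rings('w_stand',(282,195),[(44,43),(50,17.5),(44,20),(47.5,20)]): print(o)
s,c=pickle.load(open('w_hub.pkl','rb')); p=proj(c,[[458,315,10],[458,315,50]],s); print(p)
for o in rings('w_hub',p.mean(0),[(10,42),(50,22),(56,11.5),(53.5,14)],90): print(o)
E
```

```text
3.075 [458.46580125 314.2461373  205.71991443] [ 3.14136027e+00 -3.51048650e-04  6.57039102e-01] 93.89190125716843 [ 0.33388054 -0.87482101  0.03751968]
(44, 43, np.int64(126), array([597.5, 129.5]), np.float64(42.54))
(50, 17.5, np.int64(66), array([598.2, 130.1]), np.float64(18.19))
(44, 20, np.int64(67), array([597.5, 129.5]), np.float64(19.19))
(47.5, 20, np.int64(63), array([598. , 129.6]), np.float64(19.14))
[[278.17404069 192.62994831]
 [278.01691885 200.84855807]]
(10, 42, np.int64(180), array([458.4, 315.9]), np.float64(41.74))
(50, 22, np.int64(128), array([458.4, 316. ]), np.float64(21.79))
(56, 11.5, np.int64(73), array([459.2, 316.6]), np.float64(11.53))
(53.5, 14, np.int64(78), array([458.9, 316.3]), np.float64(14.55))
```

View pics/w_hub.png

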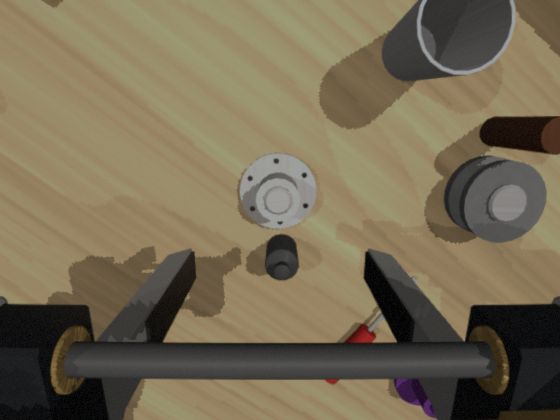

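The view shows the hub flange at (278,192), its spigot at (279,200), and the weight behind it at (281,257), so the closing line is clear. The circle fits agree with each other: hub (458.5,316.1), stand (597.7,129.7).

Request:
move_arm --dp '[[0,2,-40],[0,0,-45],[0,0,-40],[0,0,-30],[0,0,-20],[0,0,-11],[0,0,-5],[0,0,0]]' --rotation '[[0,0,0],[0,0,0],[0,0,0],[0,0,0],[0,0,0],[0,0,0],[0,0,0],[0,0,0]]' --hand '[1,1,1,1,1,1,1,1]' --newtons 25

```text
clock: 4.12
eef_pos: [458.5, 317.1, 14.8]
eef_rot: [3.142, -0.0, 0.657]
wrist_force: [0.2, -0.5, 0.6]
finger_gap: 93.9
finger_force: 0.0
```

Request:
move_arm --dp '[[0,0,0],[0,0,0],[0,0,0],[0,0,0],[0,0,0],[0,0,0]]' --rotation '[[0,0,0],[0,0,0],[0,0,0],[0,0,0],[0,0,0],[0,0,0]]' --hand '[0.6,0.5,0.45,0.4,0.4,0.4]'

```text
clock: 4.88
eef_pos: [458.1, 317.2, 14.4]
eef_rot: [3.142, 0.0, 0.658]
wrist_force: [0.6, -0.0, 0.6]
finger_gap: 43.4
finger_force: 25.0
```

Request:
move_arm --dp '[[0,0,10],[0,0,25],[0,0,40],[0,0,40],[0,0,35],[0,0,0],[0,0,0]]' --rotation '[[0,0,0],[0,0,0],[0,0,0],[0,0,0],[0,0,0],[0,0,0],[0,0,0]]' --hand '[0.4,0.4,0.4,0.4,0.4,0.4,0.4]'

```text
clock: 5.75
eef_pos: [457.5, 316.9, 163.0]
eef_rot: [-3.141, 0.002, 0.658]
wrist_force: [-0.3, 0.6, -5.2]
finger_gap: 43.8
finger_force: 25.0
```

```bash
python3 look.py w_held; python3 - <<'E'
from rings import *
s,c=pickle.load(open('w_held.pkl','rb')); z=s['eef_pos'][2]-14.5; x,y=s['eef_pos'][:2]
p=proj(c,[[x,y,z+10],[x,y,z+56]],s); print(p)
E
```

```text
5.75 [457.53940985 316.86700111 162.99058378] [-3.14136145e+00  2.05631117e-03  6.57791285e-01] 43.7917125825873 [-0.31657488  0.61366243 -5.20871466]
[[278.42343797 260.90786106]
 [278.04596463 301.74983414]]
```

View pics/w_held.png

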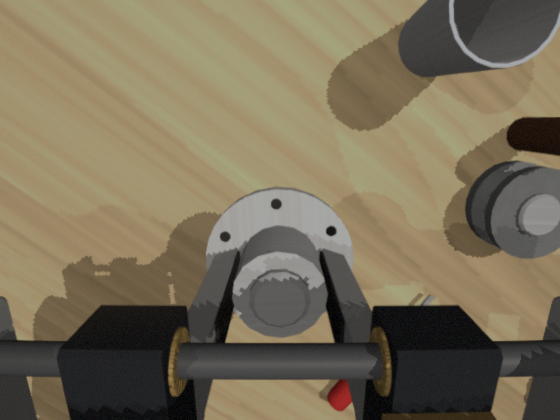

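The hub is held upright. Its boss top is at (279,290) between the pads and its flange at (279,255). Next I measure it in the hand.

```bash
python3 - <<'E'
from rings import *
s,c=pickle.load(open('w_held.pkl','rb')); z=s['eef_pos'][2]-14.5; 
R,p=pose(s)
for px,l,rm in [((278.5,255),[(z+10,42)],85),((278,297),[(z+50,22),(z+56,11.5),(z+53.5,14)],60)]:
    for o in rings('w_held',px,l,rm): print(o,'tool',(R.T@np.r_[o[3]-p[:2],0]).round(1))
R2,_=pose(s); print((R2.T@np.r_[458.5-458.2,316.1-317.1,0]).round(2))
E
```

```text
(np.float64(158.4905837793474), 42, np.int64(320), array([457.7, 316.4]), np.float64(42.05)) tool [-0.2  0.5  0. ]
(np.float64(198.4905837793474), 22, np.int64(319), array([457.7, 316.2]), np.float64(21.87)) tool [-0.3  0.6  0. ]
(np.float64(204.4905837793474), 11.5, np.int64(98), array([462. , 327.9]), np.float64(11.61)) tool [10.3 -6.  -0. ]
(np.float64(201.9905837793474), 14, np.int64(206), array([457.9, 316.4]), np.float64(14.18)) tool [-0.   0.6 -0. ]
[-0.37  0.97  0.  ]
```

Request:
move_arm --dp '[[20,-26,0],[30,-40,0],[30,-40,0],[30,-40,0],[20,-26,0],[10,-14.5,0],[0,0,-30],[0,0,-30],[0,0,-20],[0,0,0]]' --rotation '[[0,0,0],[0,0,0],[0,0,0],[0,0,0],[0,0,0],[0,0,0],[0,0,0],[0,0,0],[0,0,0],[0,0,0]]' --hand '[0.4,0.4,0.4,0.4,0.4,0.4,0.4,0.4,0.4,0.4]'

```text
clock: 7.05
eef_pos: [596.8, 131.1, 82.4]
eef_rot: [-3.14, 0.004, 0.658]
wrist_force: [-0.1, -0.0, -3.0]
finger_gap: 43.8
finger_force: 25.0
```

```bash
python3 look.py w_a; python3 - <<'E'
from rings import *
s,c=pickle.load(open('w_a.pkl','rb')); z=s['eef_pos'][2]-14.5; x,y=s['eef_pos'][:2]
p=proj(c,[[x,y,z+10],[x,y,z+53]],s)
for o in rings('w_a',p[0],[(z+10,42)],85)+rings('w_a',p[1],[(z+50,22),(z+53.5,14)],60): print(o)
E
```

```text
7.05 [596.76762842 131.12022236  82.35162077] [-3.13950695  0.00355547  0.65843788] 43.80445332551038 [-0.143675   -0.02648033 -3.04088343]
(np.float64(77.85162077452456), 42, np.int64(332), array([596.8, 130.5]), np.float64(42.0))
(np.float64(117.85162077452456), 22, np.int64(286), array([596.9, 130.4]), np.float64(21.91))
(np.float64(121.35162077452456), 14, np.int64(223), array([597.4, 130.8]), np.float64(14.03))
```

Request:
move_arm --dp '[[0.8,-0.8,-4],[0,0,-5],[0,0,-4],[0,0,-3],[0,0,-2],[0,0,-2],[0,0,-2],[0,0,0]]' --rotation '[[0,0,0],[0,0,0],[0,0,0],[0,0,0],[0,0,0],[0,0,0],[0,0,0],[0,0,0]]' --hand '[0.4,0.4,0.4,0.4,0.4,0.4,0.4,0.4]'

```text
clock: 8.1
eef_pos: [598.9, 129.9, 62.3]
eef_rot: [-3.141, 0.0, 0.658]
wrist_force: [-0.9, -0.7, -4.4]
finger_gap: 43.7
finger_force: 25.0
```

Request:
move_arm --dp '[[0,0,-1],[0,0,-1],[0,0,0]]' --rotation '[[0,0,0],[0,0,0],[0,0,0]]' --hand '[0.4,0.4,0.4]'

```text
clock: 8.48
eef_pos: [598.7, 130.0, 60.2]
eef_rot: [-3.141, 0.001, 0.658]
wrist_force: [-2.0, 0.4, -4.0]
finger_gap: 43.5
finger_force: 25.0
```

```bash
python3 look.py w_b; python3 - <<'E'
from rings import *
s,c=pickle.load(open('w_b.pkl','rb')); x,y=s['eef_pos'][:2]
for z in (44,46,48):
  p=proj(c,[[x,y,z+10],[x,y,z+53]],s)
  for o in rings('w_b',p[0],[(z+10,42)],85)+rings('w_b',p[1],[(z+50,22),(z+53.5,14)],60): print(o)
E
```

```text
8.475 [598.70008139 129.9550698   60.22773751] [-3.14121873e+00  5.00523994e-04  6.57795226e-01] 43.47466052204844 [-2.00755749  0.40867888 -3.96729342]
(54, 42, np.int64(299), array([598.4, 129. ]), np.float64(42.14))
(94, 22, np.int64(259), array([598. , 128.7]), np.float64(22.12))
(97.5, 14, np.int64(193), array([598.1, 128.8]), np.float64(14.25))
(56, 42, np.int64(326), array([598.8, 129.3]), np.float64(42.02))
(96, 22, np.int64(262), array([598.8, 129.3]), np.float64(21.87))
(99.5, 14, np.int64(199), array([599.1, 129.6]), np.float64(14.14))
(58, 42, np.int64(296), array([599.3, 129.9]), np.float64(41.75))
(98, 22, np.int64(228), array([599.6, 130. ]), np.float64(21.62))
(101.5, 14, np.int64(208), array([600. , 130.4]), np.float64(13.98))
```

Request:
move_arm --dp '[[0,0,-0.7],[0,0,-0.7],[0,0,-0.6],[0,0,0]]' --rotation '[[0,0,0],[0,0,0],[0,0,0],[0,0,0]]' --hand '[0.4,0.4,0.4,0.4]'

```text
clock: 9.02
eef_pos: [598.7, 130.0, 58.5]
eef_rot: [-3.141, 0.0, 0.658]
wrist_force: [-5.8, 0.5, -0.3]
finger_gap: 43.6
finger_force: 25.0
```

Request:
move_arm --dp '[[-1,0,0],[0,0,-0.6],[0,0,-0.4],[0,0,0]]' --rotation '[[0,0,0],[0,0,0],[0,0,0],[0,0,0]]' --hand '[0.4,0.4,0.4,0.4]'

```text
clock: 9.52
eef_pos: [598.3, 129.9, 58.4]
eef_rot: [3.141, -0.001, 0.658]
wrist_force: [-4.5, -0.9, 7.5]
finger_gap: 43.7
finger_force: 25.0
```

Request:
move_arm --dp '[[0,0,0],[0,0,0],[0,0,0],[0,0,0],[0,0,40],[0,0,45],[0,0,45],[0,0,20],[0,0,0]]' --rotation '[[0,0,0],[0,0,0],[0,0,0],[0,0,0],[0,0,0],[0,0,0],[0,0,0],[0,0,0],[0,0,0]]' --hand '[0.5,0.7,1,1,1,1,1,1,1]'

```text
clock: 10.65
eef_pos: [598.4, 130.0, 208.7]
eef_rot: [3.14, -0.002, 0.658]
wrist_force: [0.2, -0.3, -0.5]
finger_gap: 94.1
finger_force: 0.0
```

```bash
python3 look.py w_c; python3 - <<'E'
from rings import *
s,c=pickle.load(open('w_c.pkl','rb'))
p=proj(c,[[598,130,54],[598,130,97]],s); z=44
for o in rings('w_c',p[0],[(z+10,42)],85)+rings('w_c',p[1],[(z+50,22),(z+56,11.5),(z+53.5,14)],60): print(o)
E
```

```text
10.65 [598.41384352 130.03764549 208.73159948] [ 3.14032596e+00 -2.39992807e-03  6.57802939e-01] 94.14262676251303 [ 0.1689145  -0.30994176 -0.51423085]
(54, 42, np.int64(256), array([598.1, 129.4]), np.float64(41.93))
(94, 22, np.int64(144), array([598. , 129.3]), np.float64(21.85))
(100, 11.5, np.int64(81), array([599. , 129.9]), np.float64(11.63))
(97.5, 14, np.int64(93), array([598.5, 129.6]), np.float64(14.48))
```

Request:
move_arm --dp '[[-13,-25,0],[-13,-25,0],[-13,-25,0],[-13,-25,0],[-13,-25,0],[-13,-25,0],[-12,-25,0],[-12,-25,0],[-12,-25,0],[0,0,0]]' --rotation '[[0,0,0.165],[0,0,0.165],[0,0,0.165],[0,0,0.165],[0,0,0.165],[0,0,0.165],[0,0,0.165],[0,0,0.165],[0,0,0.165],[0,0,0]]' --hand '[1,1,1,1,1,1,1,1,1,1]'

```text
clock: 11.95
eef_pos: [483.0, -96.0, 206.1]
eef_rot: [-3.14, -0.002, 2.141]
wrist_force: [0.2, 0.7, -0.5]
finger_gap: 93.7
finger_force: 0.0
```

Request:
move_arm --dp '[[0,0,0],[0,0,0]]' --rotation '[[0,0,0],[0,0,0]]' --hand '[1,1]'

```text
clock: 12.2
eef_pos: [484.1, -94.3, 207.0]
eef_rot: [-3.141, -0.001, 2.142]
wrist_force: [1.2, -0.3, 0.0]
finger_gap: 93.7
finger_force: 0.0
```

```bash
python3 look.py w_p; python3 - <<'E'
from rings import *
s,c=pickle.load(open('w_p.pkl','rb'))
p=proj(c,[[484,-95,12],[484,-95,54]],s); print(p)
for o in rings('w_p',p[0],[(12,38)],85)+rings('w_p',p[1],[(52,18),(58,7.5),(55.5,10)],60): print(o)
E
```

```text
12.2 [484.09765901 -94.34697318 207.013472  ] [-3.14121477e+00 -5.76472279e-04  2.14188892e+00] 93.71350575051338 [ 1.24954748 -0.32658964  0.04209371]
[[278.91869206 193.15778579]
 [278.82775161 201.85014637]]
(12, 38, np.int64(139), array([487.4, -95.4]), np.float64(37.97))
(52, 18, np.int64(53), array([ 486.9, -103.8]), np.float64(18.09))
(58, 7.5, np.int64(48), array([486.8, -94.8]), np.float64(7.2))
(55.5, 10, np.int64(58), array([486.5, -95.1]), np.float64(10.42))
```

View pics/w_p.png

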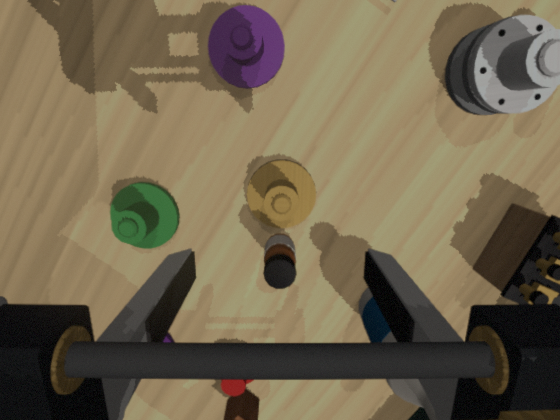

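The brass pulley is at (281,193), with its boss top at (282,204) and the vial directly behind it at (280,270). The green pulley (145,215) and the purple pulley (247,45) are clear of the fingers' path.

Request:
move_arm --dp '[[2.8,-1,-40],[0,0,-45],[0,0,-40],[0,0,-30],[0,0,-20],[0,0,-10],[0,0,-5],[0,0,0],[0,0,0]]' --rotation '[[0,0,0],[0,0,0],[0,0,0],[0,0,0],[0,0,0],[0,0,0],[0,0,0],[0,0,0],[0,0,0]]' --hand '[1,1,1,1,1,1,1,1,1]'

```text
clock: 13.38
eef_pos: [487.1, -96.1, 18.1]
eef_rot: [3.141, 0.001, 2.143]
wrist_force: [-0.1, -0.3, 0.1]
finger_gap: 93.9
finger_force: 0.0
```

Request:
move_arm --dp '[[0,0,0],[0,0,0],[0,0,0],[0,0,0],[0,0,0],[0,0,0],[0,0,0]]' --rotation '[[0,0,0],[0,0,0],[0,0,0],[0,0,0],[0,0,0],[0,0,0],[0,0,0]]' --hand '[0.6,0.5,0.4,0.35,0.3,0.3,0.3]'

```text
clock: 14.25
eef_pos: [486.8, -96.1, 17.5]
eef_rot: [3.142, 0.0, 2.143]
wrist_force: [-0.0, 0.0, 0.3]
finger_gap: 35.5
finger_force: 25.0
```

Request:
move_arm --dp '[[0,0,10],[0,0,30],[0,0,45],[0,0,45],[25,27,35],[31,35,20],[31,35,0],[31,35,0],[31,35,0],[0,0,0]]' --rotation '[[0,0,0],[0,0,0],[0,0,0],[0,0,0],[0,0,0],[0,0,0],[0,0,0],[0,0,0],[0,0,0],[0,0,0]]' --hand '[0.3,0.3,0.3,0.3,0.3,0.3,0.3,0.3,0.3,0.3]'

```text
clock: 15.5
eef_pos: [636.2, 73.2, 201.4]
eef_rot: [-3.14, -0.001, 2.145]
wrist_force: [-1.0, -0.3, -4.9]
finger_gap: 35.5
finger_force: 25.0
```

Request:
move_arm --dp '[[0,0,0],[0,0,0]]' --rotation '[[0,0,0],[0,0,0]]' --hand '[0.3,0.3]'

```text
clock: 15.75
eef_pos: [635.3, 70.1, 202.8]
eef_rot: [-3.141, 0.0, 2.142]
wrist_force: [-0.3, -0.8, -3.7]
finger_gap: 35.6
finger_force: 25.0
```

```bash
python3 look.py w_d; python3 - <<'E'
from rings import *
s,c=pickle.load(open('w_d.pkl','rb'))
p=proj(c,[[598,130,54],[598,130,97]],s); z=44; print(p)
for o in rings('w_d',p[0],[(z+10,42)],85)+rings('w_d',p[1],[(z+50,22),(z+56,11.5),(z+53.5,14)],60): print(o)
R,t=pose(s); z=t[2]-17.5
p=proj(c,[[*t[:2],z+12],[*t[:2],z+54]],s); print(p)
for o in rings('w_d',p[0],[(z+12,38)],85)+rings('w_d',p[1],[(z+52,18),(z+58,7.5),(z+55.5,10)],60): print(o,o[3]-t[:2])
E
```

```text
15.75 [635.2915395   70.09713046 202.79402219] [-3.14149284e+00  7.89171696e-05  2.14183120e+00] 35.61240560652649 [-0.31851648 -0.80732321 -3.72870782]
[[280.42314773 127.2217036 ]
 [280.54874477 128.32619594]]
(54, 42, np.int64(313), array([598.5, 129.5]), np.float64(41.86))
(94, 22, np.int64(72), array([604.5, 143.9]), np.float64(22.09))
(100, 11.5, np.int64(94), array([598.2, 129.4]), np.float64(11.26))
(97.5, 14, np.int64(128), array([598.2, 129.3]), np.float64(13.99))
[[278.97475203 259.55510751]
 [278.81975591 295.16338659]]
(np.float64(197.294022193555), 38, np.int64(310), array([634.7,  71.5]), np.float64(37.95)) [-0.5915395   1.40286954]
(np.float64(237.294022193555), 18, np.int64(239), array([635.5,  70.3]), np.float64(17.98)) [0.2084605  0.20286954]
(np.float64(243.294022193555), 7.5, np.int64(76), array([633. ,  74.3]), np.float64(7.72)) [-2.2915395   4.20286954]
(np.float64(240.794022193555), 10, np.int64(159), array([634.9,  70.8]), np.float64(10.06)) [-0.3915395   0.70286954]
```

View pics/w_d.png

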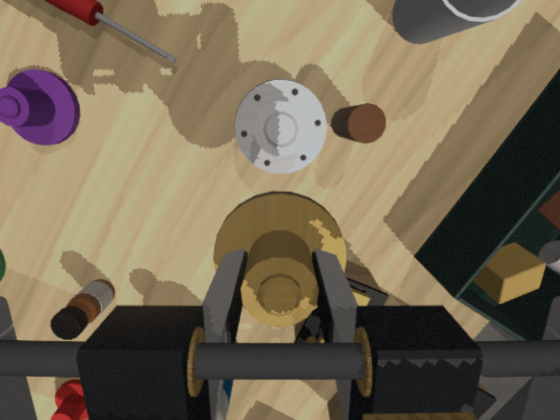

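The hub sits seated at (281,127). The held pulley's flange is at (280,250) and its boss top at (280,290).

Request:
move_arm --dp '[[-12,19,0],[-13,20,0],[-8,13,0],[-3.5,6,0],[0,0,-30],[0,0,-25],[0,0,-12],[0,0,0],[0,0,0]]' --rotation '[[0,0,0],[0,0,0],[0,0,0],[0,0,0],[0,0,0],[0,0,0],[0,0,0],[0,0,0],[0,0,0]]' --hand '[0.3,0.3,0.3,0.3,0.3,0.3,0.3,0.3,0.3]'

```text
clock: 16.92
eef_pos: [599.7, 129.0, 136.6]
eef_rot: [3.14, 0.001, 2.143]
wrist_force: [-0.3, 0.1, -5.0]
finger_gap: 35.6
finger_force: 25.0
```

```bash
cat > held.py <<'E'
import sys
from rings import *
n,off,L=sys.argv[1],float(sys.argv[2]),eval(sys.argv[3])
s,c=pickle.load(open(n+'.pkl','rb')); R,t=pose(s); z=t[2]-off
for dz in (-2,0,2):
  p=proj(c,[[*t[:2],z+L[0][0]],[*t[:2],z+L[1][0]]],s)
  for o in rings(n,p[0],[(z+dz+L[0][0],L[0][1])],85)+rings(n,p[1],[(z+dz+h,r) for h,r in L[1:]],60): print(dz,o)
E
python3 look.py w_e; python3 held.py w_e 17.5 "[(12,38),(52,18),(55.5,10)]"
```

```text
16.925 [599.7487097  129.01345276 136.62317339] [3.14009110e+00 6.72236908e-04 2.14273510e+00] 35.64882126005336 [-0.27693215  0.08090422 -4.97629596]
-2 (np.float64(129.12317339409003), 38, np.int64(287), array([599. , 130.3]), np.float64(37.99))
-2 (np.float64(169.12317339409003), 18, np.int64(250), array([600.4, 128.4]), np.float64(18.14))
-2 (np.float64(172.62317339409003), 10, np.int64(148), array([599.9, 128.8]), np.float64(10.21))
0 (np.float64(131.12317339409003), 38, np.int64(284), array([598.9, 130.7]), np.float64(37.85))
0 (np.float64(171.12317339409003), 18, np.int64(253), array([599.9, 129.2]), np.float64(17.95))
0 (np.float64(174.62317339409003), 10, np.int64(160), array([599.4, 129.6]), np.float64(10.12))
2 (np.float64(133.12317339409003), 38, np.int64(246), array([599. , 130.7]), np.float64(37.88))
2 (np.float64(173.12317339409003), 18, np.int64(249), array([599.3, 130.1]), np.float64(17.72))
2 (np.float64(176.62317339409003), 10, np.int64(161), array([598.8, 130.5]), np.float64(10.01))
```

Request:
move_arm --dp '[[-0.8,-1.2,-4],[0,0,-5],[0,0,-5],[0,0,-3],[0,0,-2],[0,0,-1],[0,0,0]]' --rotation '[[0,0,0],[0,0,0],[0,0,0],[0,0,0],[0,0,0],[0,0,0],[0,0,0]]' --hand '[0.3,0.3,0.3,0.3,0.3,0.3,0.3]'

```text
clock: 17.85
eef_pos: [598.4, 127.8, 115.5]
eef_rot: [3.142, 0.0, 2.143]
wrist_force: [0.2, -0.1, -5.7]
finger_gap: 35.4
finger_force: 25.0
```

Request:
move_arm --dp '[[0,0,-1],[0,0,-1],[0,0,0]]' --rotation '[[0,0,0],[0,0,0],[0,0,0]]' --hand '[0.3,0.3,0.3]'

```text
clock: 18.23
eef_pos: [598.4, 127.8, 113.4]
eef_rot: [-3.141, -0.0, 2.143]
wrist_force: [0.0, -0.3, -5.1]
finger_gap: 35.0
finger_force: 25.0
```

No contact yet, and the spigot is already inside the recess. Continuing down.

Request:
move_arm --dp '[[0,0,-0.7],[0,0,-0.7],[0,0,-0.6],[0,0,0]]' --rotation '[[0,0,0],[0,0,0],[0,0,0],[0,0,0]]' --hand '[0.3,0.3,0.3,0.3]'

```text
clock: 18.73
eef_pos: [598.4, 127.8, 111.5]
eef_rot: [3.142, -0.0, 2.143]
wrist_force: [-0.8, -0.2, -3.8]
finger_gap: 35.7
finger_force: 25.0
```

Request:
move_arm --dp '[[0,0,-0.6],[0,0,-0.4],[0,0,0]]' --rotation '[[0,0,0],[0,0,0],[0,0,0]]' --hand '[0.3,0.3,0.3]'

```text
clock: 19.1
eef_pos: [598.5, 127.8, 111.5]
eef_rot: [3.141, 0.0, 2.143]
wrist_force: [-5.9, -0.6, 5.9]
finger_gap: 35.8
finger_force: 25.0
```

Request:
move_arm --dp '[[0,0,0],[0,0,0],[0,0,0],[0,0,0],[0,0,30],[0,0,45],[0,0,45],[0,0,0],[0,0,0]]' --rotation '[[0,0,0],[0,0,0],[0,0,0],[0,0,0],[0,0,0],[0,0,0],[0,0,0],[0,0,0],[0,0,0]]' --hand '[0.4,0.6,0.9,1,1,1,1,1,1]'

```text
clock: 20.23
eef_pos: [598.1, 127.7, 229.5]
eef_rot: [-3.141, -0.0, 2.143]
wrist_force: [0.1, -0.4, -1.5]
finger_gap: 94.2
finger_force: 0.0
```

```bash
python3 look.py w_f; python3 - <<'E'
from rings import *
s,c=pickle.load(open('w_f.pkl','rb'))
for z in (94,96):
  p=proj(c,[[598,129,z+12],[598,129,z+54]],s)
  for o in rings('w_f',p[0],[(z+12,38)],85)+rings('w_f',p[1],[(z+52,18),(z+58,7.5),(z+55.5,10)],60): print(o)
E
```

```text
20.225 [598.14991986 127.6559964  229.45367093] [-3.14051453e+00 -4.61295496e-04  2.14274452e+00] 94.1506267750649 [ 0.09490703 -0.37232657 -1.50308602]
(106, 38, np.int64(184), array([598.1, 128.7]), np.float64(38.19))
(146, 18, np.int64(106), array([598.4, 128.2]), np.float64(17.81))
(152, 7.5, np.int64(68), array([598.2, 128.3]), np.float64(7.3))
(149.5, 10, np.int64(74), array([597.7, 128.8]), np.float64(10.32))
(108, 38, np.int64(199), array([597.7, 129.4]), np.float64(38.14))
(148, 18, np.int64(105), array([598.1, 128.7]), np.float64(17.72))
(154, 7.5, np.int64(63), array([597.9, 128.8]), np.float64(7.24))
(151.5, 10, np.int64(79), array([597.5, 129.2]), np.float64(10.31))
```

Request:
move_arm --dp '[[-6,-40,0],[-6,-50,0],[-6,-50,0],[-6,-50,0],[-6,-50,0],[-6,-50,0],[-2,-50,0],[0,-50,-10],[0,-50,-14],[0,0,0]]' --rotation '[[0,0,0],[0,0,0],[0,0,0],[0,0,0],[0,0,0],[0,0,0],[0,0,0],[0,0,0],[0,0,0],[0,0,0]]' --hand '[1,1,1,1,1,1,1,1,1,1]'

```text
clock: 21.52
eef_pos: [558.9, -314.8, 203.0]
eef_rot: [-3.139, -0.004, 2.139]
wrist_force: [-0.6, 0.3, -0.7]
finger_gap: 94.0
finger_force: 0.0
```

Request:
move_arm --dp '[[0,0,0],[0,0,0]]' --rotation '[[0,0,0],[0,0,0]]' --hand '[1,1]'

```text
clock: 21.78
eef_pos: [560.7, -311.2, 206.6]
eef_rot: [3.141, 0.0, 2.144]
wrist_force: [0.3, -0.3, -0.4]
finger_gap: 94.1
finger_force: 0.0
```

```bash
python3 look.py w_g; python3 - <<'E'
from rings import *
s,c=pickle.load(open('w_g.pkl','rb'))
im=c['image']; h=cv2.cvtColor(im,cv2.COLOR_RGB2HSV)
m=((h[...,0]<7)|(h[...,0]>173))&(h[...,1]>150)&(h[...,2]>60)
n,l,st,ce=cv2.connectedComponentsWithStats(m.astype(np.uint8)); print([(st[i].tolist(),ce[i].round()) for i in range(1,n) if st[i,4]>200])
p=proj(c,[[560,-314,10],[560,-314,44]],s); print(p)
for o in rings('w_g',p[0],[(10,30)],70)+rings('w_g',p[1],[(44,15)],40): print(o)
E
```

```text
21.775 [ 560.71480681 -311.21864852  206.61979063] [3.14147573e+00 5.88481986e-05 2.14405711e+00] 94.0790295705555 [ 0.26947952 -0.26731598 -0.39254475]
[([250, 168, 54, 53, 2225], array([277., 194.]))]
[[277.31258342 194.04184356]
 [277.10768703 200.98924478]]
(10, 30, np.int64(143), array([ 559.8, -314.9]), np.float64(30.13))
(44, 15, np.int64(45), array([ 560.2, -315.7]), np.float64(14.94))
```

View pics/w_g.png

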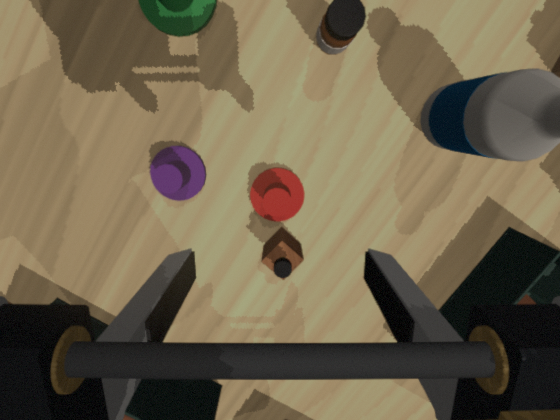

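The red cap is at (277,194), with the terminal behind it at (283,255) and the purple cap well to the left at (178,172).

Request:
move_arm --dp '[[-0.7,-4,-40],[0,0,-45],[0,0,-40],[0,0,-30],[0,0,-20],[0,0,-12],[0,0,-5.5],[0,0,0],[0,0,0]]' --rotation '[[0,0,0],[0,0,0],[0,0,0],[0,0,0],[0,0,0],[0,0,0],[0,0,0],[0,0,0],[0,0,0]]' --hand '[1,1,1,1,1,1,1,1,1]'

```text
clock: 22.95
eef_pos: [560.1, -316.5, 14.8]
eef_rot: [3.141, 0.001, 2.143]
wrist_force: [0.2, -0.7, 0.3]
finger_gap: 94.0
finger_force: 0.0
```

Request:
move_arm --dp '[[0,0,0],[0,0,0],[0,0,0],[0,0,0],[0,0,0],[0,0,0],[0,0,0],[0,0,0]]' --rotation '[[0,0,0],[0,0,0],[0,0,0],[0,0,0],[0,0,0],[0,0,0],[0,0,0],[0,0,0]]' --hand '[0.6,0.5,0.4,0.35,0.3,0.25,0.25,0.25]' --newtons 20

```text
clock: 23.95
eef_pos: [559.8, -316.2, 14.0]
eef_rot: [3.142, 0.0, 2.143]
wrist_force: [0.7, -0.5, 0.8]
finger_gap: 29.5
finger_force: 20.0
```

Request:
move_arm --dp '[[0,0,10],[0,0,30],[0,0,50],[0,0,50],[0,0,50],[0,0,40],[5,26,6],[10,48,0],[10,48,0],[10,48,0]]' --rotation '[[0,0,0],[0,0,0],[0,0,0],[0,0,0],[0,0,0],[0,0,0],[0,0,0],[0,0,0],[0,0,0],[0,0,0]]' --hand '[0.25,0.25,0.25,0.25,0.25,0.25,0.25,0.25,0.25,0.25]'

```text
clock: 25.2
eef_pos: [594.7, -144.7, 250.6]
eef_rot: [3.141, 0.0, 2.143]
wrist_force: [0.5, 0.6, -1.6]
finger_gap: 29.7
finger_force: 20.0
```

Request:
move_arm --dp '[[10,48,0],[10,48,0],[10,48,0],[8,48,0],[3,24,0],[0,0,0],[0,0,0],[0,0,0]]' --rotation '[[0,0,0],[0,0,0],[0,0,0],[0,0,0],[0,0,0],[0,0,0],[0,0,0],[0,0,0]]' --hand '[0.25,0.25,0.25,0.25,0.25,0.25,0.25,0.25]'

```text
clock: 26.2
eef_pos: [635.7, 68.6, 250.2]
eef_rot: [3.142, 0.0, 2.142]
wrist_force: [0.3, -1.1, -1.2]
finger_gap: 29.5
finger_force: 20.0
```

```bash
python3 look.py w_i; python3 - <<'E'
from rings import *
s,c=pickle.load(open('w_i.pkl','rb'))
z=94
p=proj(c,[[598,129,z+12],[598,129,z+54]],s)
for o in rings('w_i',p[0],[(z+12,38)],85)+rings('w_i',p[1],[(z+52,18),(z+58,7.5),(z+55.5,10)],60): print(o)
E
python3 held.py w_i 14 "[(10,30),(44,15)]"
```

```text
26.2 [635.68896906  68.63898158 250.16130757] [3.14155056e+00 1.35829636e-04 2.14154443e+00] 29.458494723226185 [ 0.30508108 -1.09754208 -1.16017348]
(106, 38, np.int64(260), array([598. , 128.3]), np.float64(37.92))
(146, 18, np.int64(59), array([583.8, 120.4]), np.float64(17.89))
(152, 7.5, np.int64(60), array([598.1, 128.2]), np.float64(7.26))
(149.5, 10, np.int64(89), array([598., 128.]), np.float64(10.05))
-2 (np.float64(244.16130757153593), 30, np.int64(210), array([635.4,  69.9]), np.float64(30.12))
-2 (np.float64(278.16130757153593), 15, np.int64(216), array([636.3,  68.2]), np.float64(15.08))
0 (np.float64(246.16130757153593), 30, np.int64(213), array([635.2,  70.3]), np.float64(30.04))
0 (np.float64(280.16130757153593), 15, np.int64(215), array([635.8,  69.1]), np.float64(14.91))
2 (np.float64(248.16130757153593), 30, np.int64(211), array([634.9,  70.7]), np.float64(29.96))
2 (np.float64(282.16130757153593), 15, np.int64(205), array([635.3,  69.9]), np.float64(14.75))
```

View pics/w_i.png

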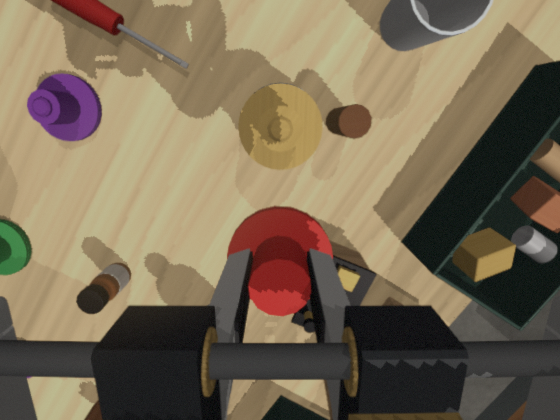

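The pulley is flat on the hub at (280,126), and the cap is held with its flange at (280,245).

Request:
move_arm --dp '[[-12,19,0],[-13,20,0],[-8,13,0],[-4,5.8,0],[0,0,-30],[0,0,-25],[0,0,-14],[0,0,0],[0,0,0]]' --rotation '[[0,0,0],[0,0,0],[0,0,0],[0,0,0],[0,0,0],[0,0,0],[0,0,0],[0,0,0],[0,0,0]]' --hand '[0.25,0.25,0.25,0.25,0.25,0.25,0.25,0.25,0.25]'

```text
clock: 27.38
eef_pos: [599.2, 127.6, 182.1]
eef_rot: [3.14, 0.001, 2.143]
wrist_force: [0.2, -0.7, -0.8]
finger_gap: 29.5
finger_force: 20.0
```

```bash
python3 look.py w_j; python3 held.py w_j 14 "[(10,30),(44,15)]"
```

```text
27.375 [599.19676971 127.58332477 182.09307803] [3.14009949e+00 6.61100315e-04 2.14272305e+00] 29.513985734150193 [ 0.23840539 -0.65718436 -0.84368964]
-2 (np.float64(176.0930780294562), 30, np.int64(198), array([598.5, 129. ]), np.float64(29.95))
-2 (np.float64(210.0930780294562), 15, np.int64(222), array([599.7, 127.1]), np.float64(15.04))
0 (np.float64(178.0930780294562), 30, np.int64(205), array([598.3, 129.2]), np.float64(29.98))
0 (np.float64(212.0930780294562), 15, np.int64(218), array([599.2, 127.9]), np.float64(14.88))
2 (np.float64(180.0930780294562), 30, np.int64(198), array([598.1, 129.6]), np.float64(29.9))
2 (np.float64(214.0930780294562), 15, np.int64(202), array([598.7, 128.8]), np.float64(14.75))
```

Request:
move_arm --dp '[[-0.4,-0.8,-4],[0,0,-5],[0,0,-4],[0,0,-2],[0,0,-2],[0,0,-1],[0,0,0]]' --rotation '[[0,0,0],[0,0,0],[0,0,0],[0,0,0],[0,0,0],[0,0,0],[0,0,0]]' --hand '[0.25,0.25,0.25,0.25,0.25,0.25,0.25]'

```text
clock: 28.3
eef_pos: [598.3, 126.7, 162.9]
eef_rot: [3.142, 0.0, 2.143]
wrist_force: [-0.3, 0.0, -1.1]
finger_gap: 29.7
finger_force: 20.0
```

Request:
move_arm --dp '[[0,0,-0.8],[0,0,-0.7],[0,0,0]]' --rotation '[[0,0,0],[0,0,0],[0,0,0]]' --hand '[0.25,0.25,0.25]'

```text
clock: 28.68
eef_pos: [598.3, 126.7, 161.4]
eef_rot: [-3.142, 0.0, 2.143]
wrist_force: [-0.4, 0.3, -0.9]
finger_gap: 29.8
finger_force: 20.0
```

Request:
move_arm --dp '[[0,0,-0.7],[0,0,-0.5],[0,0,0]]' --rotation '[[0,0,0],[0,0,0],[0,0,0]]' --hand '[0.25,0.25,0.25]'

```text
clock: 29.05
eef_pos: [598.3, 126.7, 160.2]
eef_rot: [-3.142, -0.0, 2.143]
wrist_force: [-0.0, -0.5, -1.0]
finger_gap: 29.9
finger_force: 20.0
```

Request:
move_arm --dp '[[0,0,-0.4],[0,0,-0.4],[0,0,0]]' --rotation '[[0,0,0],[0,0,0],[0,0,0]]' --hand '[0.25,0.25,0.25]'

```text
clock: 29.42
eef_pos: [598.4, 126.7, 159.9]
eef_rot: [3.141, 0.0, 2.143]
wrist_force: [-1.1, -1.4, 3.7]
finger_gap: 29.6
finger_force: 20.0
```

Contact at 159.9, which is the home height. Releasing.

Request:
move_arm --dp '[[0,0,0],[0,0,0],[0,0,0],[0,0,0],[0,0,30],[0,0,40],[0,0,30],[0,0,0],[0,0,0]]' --rotation '[[0,0,0],[0,0,0],[0,0,0],[0,0,0],[0,0,0],[0,0,0],[0,0,0],[0,0,0],[0,0,0]]' --hand '[0.35,0.6,0.9,1,1,1,1,1,1]'

```text
clock: 30.55
eef_pos: [598.0, 126.7, 258.2]
eef_rot: [-3.14, -0.001, 2.143]
wrist_force: [-0.1, -0.4, -1.1]
finger_gap: 94.1
finger_force: 0.0
```

```bash
python3 look.py w_k; python3 - <<'E'
from rings import *
from cell import camera
s,c=pickle.load(open('w_k.pkl','rb'))
z=146
p=proj(c,[[598,128,z+10],[598,128,z+44]],s)
for o in rings('w_k',p[0],[(z+10,30)],70)+rings('w_k',p[1],[(z+44,15)],40): print(o)
c=camera('side'); im=c['image']; q=proj(c,[[598,128,100]])[0].astype(int); print(q)
u,v=q; b=cv2.cvtColor(im[max(v-90,0):v+90,max(u-110,0):u+110],cv2.COLOR_RGB2BGR)
cv2.imwrite('pics/fin.png',cv2.resize(b,None,fx=3,fy=3,interpolation=cv2.INTER_CUBIC))
E
```

```text
30.55 [598.03624065 126.68489494 258.18439941] [-3.14020827e+00 -6.00058154e-04  2.14276300e+00] 94.14728653047746 [-0.0668091  -0.40069077 -1.09000556]
(156, 30, np.int64(218), array([597.8, 127.6]), np.float64(30.09))
(190, 15, np.int64(55), array([598.1, 127.4]), np.float64(14.73))
[244 221]
```

View pics/fin.png

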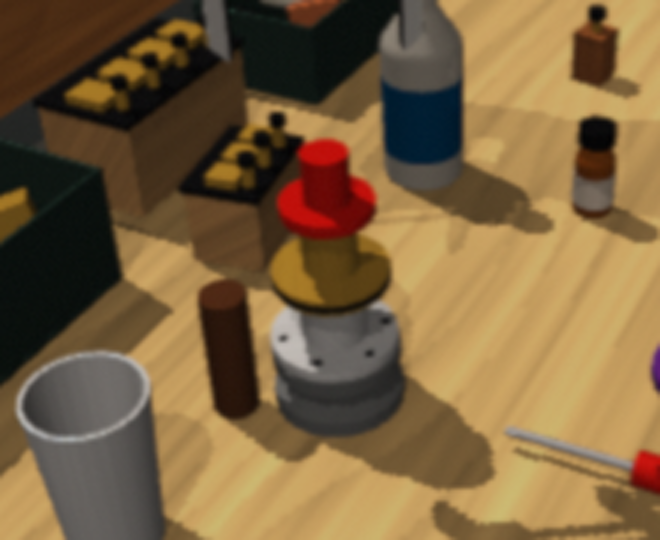

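The side crop shows the whole stack upright and flush: cap at (325,200), pulley at (330,270) and hub at (337,335). The dowel still stands beside it at (230,350). The gripper is clear, so I hand the job in.

```bash
python3 -c "
from cell import manip
print(manip.sign_off())"
```

```text
the job is handed in; nothing more can be done
None
```

The hub, brass pulley and red cap are stacked on the stand and let go; each met firm contact at its fully-home height, the last pictures show the stack upright and the bystanders in view still standing, and I handed the job in at about 31 s (no verdict was returned).

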